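# Open the dial padlock on the microscope accessory chest and hold it out

### The arm

A 6-joint arm with a two-finger parallel gripper is mounted at the origin on the work surface. World frame = base frame: x ahead of the robot, y to its left, z up, the work surface at z = 0. Lengths are in m, angles in rad, forces in N, time in s.
With the tool pointing down it reaches from about 0.35 to 0.85 m from the base axis. Payload 8.1 kg.
Tool frame: the origin (TCP) lies on the centre line of the jaws, within the pads' length; the fingertips stand 11 mm ahead of it and the grasp point (between the pads) lies 8 mm behind it (tip_reach is the z of the fingertips in the tool frame, in m); z points along the fingers, y is the direction in which the jaws open and shut (so a half turn about z gives the same grasp; the last joint's range is limited). The gripper opens to 93 mm and grips with 3 to 60 N. Pads are 15 mm wide; open, the fingers measure 128 mm over their backs; the gripper's body (75 mm by 188 mm) begins 65 mm behind the grasp point.
Start: joints at [1.24, 0.13, 1.488, -0, 1.523, -0.085], TCP at [0.146, 0.582, 0.23] pointing down, gripper open.
Joint ranges: [-2.96, 2.96], [-0.89, 2.26], [0.02, 2.5], [-1.34, 4.48], [0, 2.73], [-2.66, 2.66]. Speed limits (rad/s): [2.39, 2.39, 2.79, 3.14, 3.14, 3.14].

### API

Orientations are given as a rotation vector (axis times angle).
In Python, from plant import read_state, read_camera, camera_params, close_job, silhouettes, tip_of, tip_reach gives the robot as it stands.
- The arm moves only by the shell command python3 -m creep 'ROWS' [FORCE]. ROWS is JSON, a list of rows, each a list of 5 numbers: the shift along the tool's x, y, z in m, then the turn about the tool's z in rad, then the closure in counts, from 0 (fully open) to 255 (shut). In form: [[dx, dy, dz, twist, gripper], ...]. A call has 1 to 12 rows; each row shifts and turns the commanded pose from where the row before left it, along the tool's axes as they then stand; what a row does not reach is not made up. A row lasts 1/12 s, in which the tool goes at most 41.7 mm and 7.16 degrees, less where a joint would pass 70% of its speed; a pose out of reach is approached as far as the arm can. A call is refused whole if a number of a shift passes 0.0417 or a number of a turn 0.125, either way. A call with a gripper value outside its range is refused whole. The fingers move at their own pace and stop on an object; FORCE is the grip in N (left out, the last holds). Time passes only in rows, so rows that do not move let the fingers close. It gives the time, the measured TCP pose, the force and the opening at its end, in the units of the state.
- read_state(): the state, without advancing time (a new reading comes with each control period).
- read_camera(name): name is "scene" or "top"; returns the picture (384x512x3 uint8, red, green, blue); there is no depth.
- camera_params(name): a dict with "fov_y" (degrees; the focal length in pixels is half the picture's height over the tangent of half this angle, whatever the lens; pixels are square), "cx", "cy" (the principal point, pixels), "position" and "rotation" of the camera in the world. Camera axes: x right, y down, z forward; pixel columns grow to the right and rows downward; lengths in m; the calibration is good to about 2 mm. A picture is of the moment at which its call begins. camera_params takes no time and is no camera call.
- close_job(): hands the job in, once; it reports no verdict.
Trained networks look in the newest picture that a camera, given by its name, has taken for a name from the list of things; names that differ only in an ending like _2 or _b are one class to them, and where a whole thing is asked for, a point or a joint stands for the part that bears it (a point fixed in the world has none). Each returns a list of dicts, best first, with "confidence" (0 to 1); they miss things now and then, are a little off and sometimes report something else, mostly with a low value. They report only what shows in the picture. A call takes as long as a camera call. They do not tell look-alikes from the thing itself.
- silhouettes(camera, query): "region" (384x512 bool, what is visible of it) and "pixel" ([column, row] in pixels, amid what is visible of it).
- tip_of(camera, query): "pixel" ([column, row] in pixels: a listed point, or the origin of a listed thing).
The state is a dict: "t": time; "q": joint angles; "dq": joint speeds; "joint_torque": joint torques, N m; "tool_pos": TCP position; "orientation": TCP orientation; "force": force on the tool from outside, world axes, zero at the start; "wrist_torque": the same for the moment, N m; "opening": finger opening in m.
Only numpy, scipy, OpenCV 4.12 (cv2) and the standard library are available. Lean on these libraries where they do the work, as an engineer would, in place of code of your own. Each camera call takes 0.05 s, during which the arm holds its last target.

### The job

The accessory chest on the microscope bench is shut with a dial padlock; all but the last number of its combination is already dialled in. Turn the dial click by click until its red mark stands at the white index line, pull the lock away from the staple so that the shackle comes fully out, work the open lock off the staple, and finish holding it up in the gripper, dial upward, still and a good hand's breadth (10 cm or more) above the chest, ready to be handed over. Do not let go of it at the end, and leave the bottle, the objective, the slide box and the dish standing where they are.

Things in the scene. Friction and masses are not known exactly. Their poses are not given: they have to be found in the camera images.
- chest: Wooden accessory chest, fixed: 300 (x) x 360 (y) x 90 mm high, origin at the centre of its underside, z up. Its lid is two hinged leaves held shut by a steel hasp on top. A flush patch of rubber pad and hasp plate, 132 (x) x 76 (y) x 3 mm, centred at x -54, y +13 mm, lies on the lid under the lock, so the lock rests 93 mm above the bench.
- staple (a point): Foot of the staple, at pad level, at x -20, y 0 mm in the chest frame; axes as the chest's. The staple is a fixed upright arch of 5 mm round bar across the chest's y: its legs stand at y -10 and +10 mm, its top is 22 mm above this point, 17 mm clear under it. The short leg of the shackle passes under it.
- lock: Blue padlock, loose, on its back; body x -25 to 24, y -25 to 25, z 0 to 20 mm; about 0.32 kg. Origin centre of underside, z up along the dial axis, x towards shackle (roughly the chest's x). White index line on top, +x of the dial. Staple about 35 mm ahead at y -13; few mm of play. Grip it across its 50 mm sides or by the dial knob. It cannot leave the staple while shut.
- dial (a joint): Dial angle about the lock's z (rad): 0 = red mark at the index line, positive = mark counter-clockwise of it from above. Starts 1 to 4 clicks positive: turn clockwise. Clicks every 0.524 rad, up to 0.08 N m to pass one; let go, it settles into the nearest. Only at 0 (within 0.08) does the shackle come out; elsewhere it gives 1 to 5 mm and holds.
- dial_knob (a point): Centre of the flat top of the black dial knob, 38 mm above the lock's underside; turns with the dial, its x pointing to the red mark. The knob is round, 28 mm across, standing from 24 to 38 mm above the lock's underside over a flat skirt 36 mm across with a tick for each click.
- shackle (a joint): How far the shackle is drawn out of the lock body along the lock's x: 0 shut, 0.017 m fully out. It stops there, does not swing, and stays where it is left by a friction of about 6 N.
- shackle_bow (a point): Middle of the bow of the shackle: a level U of 7 mm steel bar, 10 mm above the lock's underside, legs along the lock's x at y +13 (long, stays in) and -13 mm (short, comes free). Shut, the bow's inside is 23 mm ahead of the body. Draw the lock to its -x: after some 10 mm the bow catches on the staple, and 17 mm more pull the shackle out.
- shackle_tip (a point): Free end of the short leg, 5 mm inside the body's front face when shut. Fully out it leaves a 12 mm gap to that face: move the lock about 33 mm forward again until its front face meets the staple, and the staple stands in the gap; the lock then lifts straight up off it.
- dropper: Bystander: pale blue dropper bottle with a white nozzle, 28 mm across, 76 mm high, standing on the chest's lid beside the lock; origin at the centre of its foot.
- objective: Bystander: black and steel microscope objective with a yellow band, 27 mm across, 42 mm high, standing on the chest's lid on the other side of the lock; origin at the centre of its foot.
- slide_box: Bystander: black and grey slide box, 91 x 83 x 33 mm, on the bench beside the chest; origin at the centre of its underside.
- petri: Bystander: clear Petri dish with its lid, 95 mm across, 14 mm high, on the bench beside the chest; origin at the centre of its underside.
Mind the look-alikes: they are no part of the job. Leave any pink or yellow look-alike of the lock alone.

How it is judged:
By the outcome, as a careful person would: the job done as asked, in the order asked, and still so for the second after the job is handed in, while the arm keeps its last pose, push and grip.
It also fails if it takes over 64 s, if anything falls off the work surface, if the arm or the gripper's body presses on something with over 40 N, if the wrist force passes 120 N, or if a joint passes its speed limit or range.

## Working session

There is one attempt and no reset: what is moved stays moved. The work goes in short steps, Python scripts to look and compute and a shell command to move; the robot and the scene stay as the last step left them, time stands still between calls to the robot, and variables do not carry over. Pictures are saved under pics/ and viewed, and the job is handed in when it is done.

```bash
ls; mkdir -p pics
python3 - <<'E'
from plant import *
import cv2, numpy as np
print(read_state())
for c in("scene","top"):
    im=read_camera(c); cv2.imwrite(f"pics/{c}0.png",im[:,:,::-1]); print(c,camera_params(c))
print(tip_reach)
for c in("scene","top"):
  for q in ["chest","lock","staple","dial_knob","shackle_bow","shackle_tip","dropper","objective","slide_box","petri"]:
    r=tip_of(c,q); print(c,q,[(np.round(d["pixel"],1).tolist(),round(d["confidence"],2)) for d in r])
E
```

```text
pics
{'t': 0.0, 'q': array([ 1.23959098e+00,  1.31194950e-01,  1.48924170e+00,  3.54540291e-05,
        1.52298696e+00, -8.53994178e-02]), 'dq': array([-7.71066283e-04, -1.84243390e-03, -1.19751868e-03,  2.43434893e-04,
       -2.57563364e-05, -6.87721324e-04]), 'joint_torque': array([ 5.94890298e-04, -5.59843898e+01, -4.91767716e+01,  7.68765109e-02,
        3.52156966e-02, -1.34963975e-04]), 'tool_pos': array([0.14579446, 0.5814683 , 0.22858788]), 'orientation': array([-3.85091612e-01, -3.11748367e+00,  2.80201990e-03]), 'force': array([ 0.73066455, -0.33364933, -0.71440848]), 'wrist_torque': array([-0.04094499,  0.00731434, -0.00753762]), 'opening': 0.09295903081112251}
scene {'fov_y': 42.99293775562798, 'cx': 256.4533692248544, 'cy': 187.6155467699916, 'position': array([ 1.02538254, -0.63441321,  0.72893797]), 'rotation': array([-2.12257829, -0.72005193,  0.37701669])}
top {'fov_y': 57.01485905949656, 'cx': 257.6300950368297, 'cy': 189.8863642782079, 'position': array([0.30843548, 0.01035193, 1.08725987]), 'rotation': array([-2.09029499,  2.13292822, -0.18732043])}
0.011
scene c
[... 613 characters left out ...]
 [([259.6, 169.2], 0.57)]
top lock [([261.7, 248.0], 0.74), ([254.9, 177.8], 0.7), ([208.4, 253.0], 0.7), ([171.6, 199.5], 0.69), ([250.6, 165.0], 0.69)]
top staple [([256.0, 170.5], 0.82)]
top dial_knob [([266.8, 251.4], 0.67), ([166.7, 200.0], 0.62), ([207.8, 249.6], 0.51), ([246.6, 176.3], 0.48)]
top shackle_bow [([277.1, 239.9], 0.61), ([250.4, 164.5], 0.52), ([208.8, 238.0], 0.42), ([340.9, 165.3], 0.19)]
top shackle_tip [([212.1, 173.4], 0.62), ([275.0, 247.4], 0.59), ([255.8, 170.9], 0.54), ([174.7, 200.4], 0.46), ([212.0, 243.0], 0.41)]
top dropper [([211.7, 171.6], 0.56)]
top objective [([301.2, 171.7], 0.49)]
top slide_box [([175.0, 146.7], 0.94)]
top petri [([339.3, 165.2], 0.89)]
```

View pics/scene0.png

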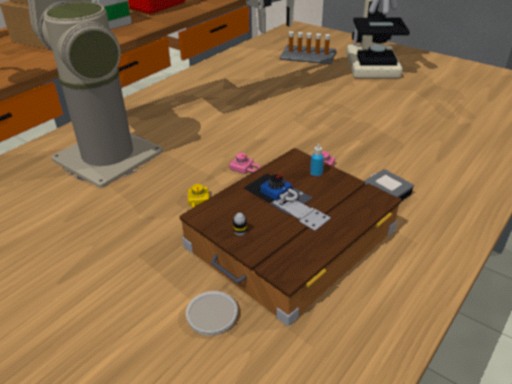

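View pics/top0.png

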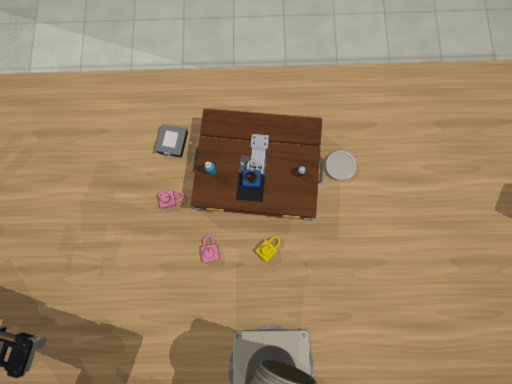

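Candidates for the lock: blue at top (251,178) / scene (278,190); pink at top (208,250) and (170,200); yellow at top (267,248). The blue one on the pad is the described one. I'll check it in a close crop.

```bash
cat > h.py <<'E'
from plant import *
import cv2, numpy as np
from scipy.spatial.transform import Rotation as R
def cam(c):
    p=camera_params(c); f=192/np.tan(np.radians(p["fov_y"])/2)
    return f,p["cx"],p["cy"],np.array(p["position"]),R.from_rotvec(p["rotation"]).as_matrix()
def ray(c,px):
    f,cx,cy,P,M=cam(c); return P,M@np.array([(px[0]-cx)/f,(px[1]-cy)/f,1])
def onz(c,px,z):
    P,d=ray(c,px); return P+d*(z-P[2])/d[2]
def proj(c,X):
    f,cx,cy,P,M=cam(c); v=(np.atleast_2d(X)-P)@M; return np.c_[cx+f*v[:,0]/v[:,2],cy+f*v[:,1]/v[:,2]]
def tri(px):  # dict cam->px
    A=np.zeros((3,3));b=np.zeros(3)
    for c,p in px.items():
        P,d=ray(c,p); d=d/np.linalg.norm(d); Q=np.eye(3)-np.outer(d,d); A+=Q;b+=Q@P
    return np.linalg.solve(A,b)
def crop(c,u,v,w,h,s,name,im=None):
    if im is None: im=read_camera(c)
    k=cv2.resize(im[v:v+h,u:u+w],None,fx=s,fy=s,interpolation=cv2.INTER_CUBIC)
    cv2.imwrite("pics/"+name,k[:,:,::-1]); return im
E
python3 - <<'E'
from h import *
a=crop("scene",235,150,100,80,7,"sc1.png")
b=crop("top",185,105,145,115,5,"tc1.png")
np.save("s0.npy",a);np.save("t0.npy",b)
print("tri knob",tri({"top":(250.5,176.3),"scene":(275.3,175.5)}))
print("staple",tri({"top":(256,170.5),"scene":(284.8,200.8)}))
for p in [(203,110),(322,118),(313,218),(192,209)]: print(onz("top",p,.09))
for c in("scene","top"):
  for q in ["lock","dial_knob"]:
    for d in silhouettes(c,q): print(c,q,d["pixel"],d["region"].sum(),round(d["confidence"],2), [x for x in (np.where(d["region"])[1].min(),np.where(d["region"])[1].max(),np.where(d["region"])[0].min(),np.where(d["region"])[0].max())])
E
```

```text
tri knob [0.53624638 0.04506048 0.13164343]
staple [0.56682543 0.03259114 0.08516842]
[0.75395719 0.1861447  0.09      ]
[ 0.71895107 -0.17031632  0.09      ]
[ 0.42031066 -0.12904129  0.09      ]
[0.45314918 0.21417192 0.09      ]
scene lock [276.7, 187.0] 574 0.95 [np.int64(261), np.int64(297), np.int64(174), np.int64(200)]
scene lock [195.9, 194.7] 334 0.87 [np.int64(188), np.int64(207), np.int64(184), np.int64(205)]
scene dial_knob [327.4, 153.9] 69 0.61 [np.int64(322), np.int64(330), np.int64(151), np.int64(161)]
scene dial_knob [274.2, 181.5] 188 0.53 [np.int64(268), np.int64(283), np.int64(174), np.int64(188)]
scene dial_knob [197.2, 188.8] 137 0.53 [np.int64(192), np.int64(204), np.int64(184), np.int64(195)]
scene dial_knob [242.9, 155.9] 106 0.52 [np.int64(236), np.int64(247), np.int64(153), np.int64(164)]
top lock [207.0, 248.8] 375 0.83 [np.int64(201), np.int64(219), np.int64(234), np.int64(261)]
top lock [166.8, 200.7] 301 0.83 [np.int64(158), np.int64(178), np.int64(189), np.int64(208)]
top lock [251.2, 176.3] 340 0.62 [np.int64(242), np.int64(260), np.int64(160), np.int64(186)]
top lock [263.3, 250.2] 272 0.53 [np.int64(257), np.int64(276), np.int64(240), np.int64(260)]
top dial_knob [266.2, 250.1] 103 0.67 [np.int64(261), np.int64(271), np.int64(244), np.int64(255)]
top dial_knob [297.3, 171.1] 76 0.27 [np.int64(296), np.int64(305), np.int64(166), np.int64(175)]
```

View pics/sc1.png

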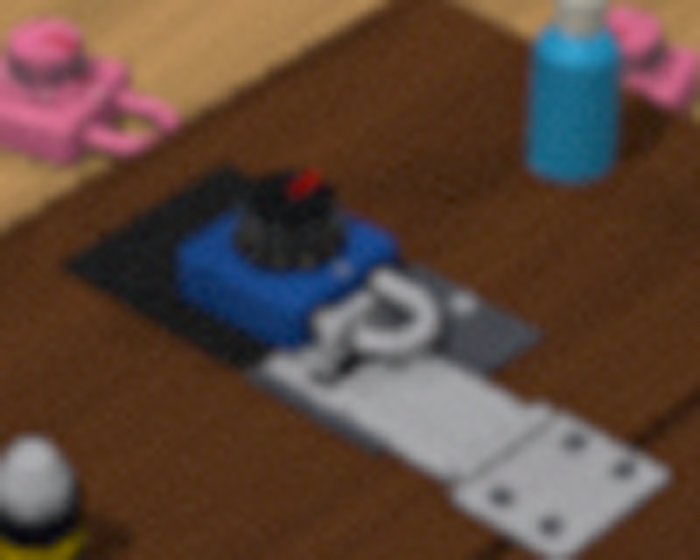

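View pics/tc1.png

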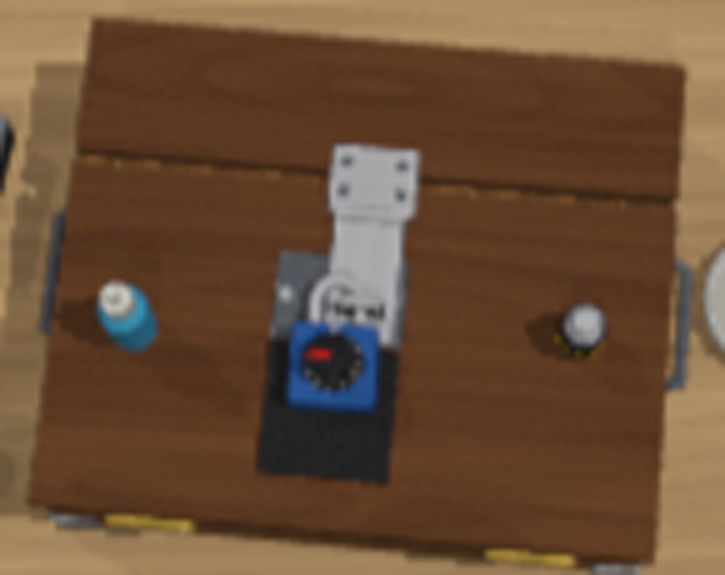

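```bash
cat >> h.py <<'E'
from scipy.optimize import minimize
S=6
def hullmask(pts,off):
    m=np.zeros((80*S,80*S),np.uint8)
    h=cv2.convexHull(((pts-off+0.5)*S).astype(np.float32)).astype(np.int32)
    cv2.fillConvexPoly(m,h,1); return m>0
def fitlock(ims,x0,z=0.093):
    B=np.array([[x,y,zz] for x in(-.025,.024) for y in(-.025,.025) for zz in(0,.02)])
    T={}
    for c,im in ims.items():
        p=proj(c,[[x0[0],x0[1],z+.01]])[0]; off=np.round(p-40).astype(int)
        k=cv2.resize(im[off[1]:off[1]+80,off[0]:off[0]+80],None,fx=S,fy=S,interpolation=cv2.INTER_LINEAR)
        hsv=cv2.cvtColor(k,cv2.COLOR_RGB2HSV)
        m=((hsv[...,0]>107)&(hsv[...,0]<125)&(hsv[...,1]>130)&(hsv[...,2]>60)).astype(np.uint8)
        n,l,st,ce=cv2.connectedComponentsWithStats(m)
        d=[np.hypot(*(ce[i]/S-40)) if st[i,4]>60*S else 1e9 for i in range(1,n)]
        m=l==1+int(np.argmin(d)); pts=np.argwhere(m)[:,::-1]
        hm=np.zeros_like(k[...,0]); cv2.fillConvexPoly(hm,cv2.convexHull(pts.astype(np.int32)),1)
        T[c]=(off,hm>0)
    def cost(p,full=False):
        r=R.from_euler("z",p[2]).as_matrix(); W=B@r.T+[p[0],p[1],z]; s=[]
        for c,(off,hm) in T.items():
            q=hullmask(proj(c,W),off); s.append(1-(q&hm).sum()/(q|hm).sum())
        return s if full else sum(s)
    best=None
    for y in (-.15,-.05,.05):
        s0=np.array([x0[0],x0[1],y])
        r=minimize(cost,s0,method="Nelder-Mead",options=dict(initial_simplex=s0+np.array([[0,0,0],[.006,0,0],[0,.006,0],[0,0,.08]]),xatol=1e-5,fatol=1e-5))
        if best is None or r.fun<best.fun: best=r
    return best.x,cost(best.x,True)
def redmark(c,im,xy,z=.131):
    p=proj(c,[[xy[0],xy[1],z]])[0].astype(int); k=im[p[1]-12:p[1]+12,p[0]-12:p[0]+12].astype(float)
    w=np.clip(k[...,0]-1.3*np.maximum(k[...,1],k[...,2])-25,0,None)
    v,u=np.mgrid[:24,:24]; pp=(np.array([(u*w).sum(),(v*w).sum()])/w.sum())+p-12
    return pp,onz(c,pp,z)
E
python3 - <<'E'
from h import *
ims={"scene":np.load("s0.npy"),"top":np.load("t0.npy")}
x0=(.536,.045)
for k in (["scene","top"],["top"],["scene"]):
    x,s=fitlock({c:ims[c] for c in k},x0); print(k,x,s)
x,_=fitlock(ims,x0)
for c in ims:
    p,w=redmark(c,ims[c],x[:2]); d=w[:2]-x[:2]; print(c,p,w,np.hypot(*d),np.degrees(np.arctan2(d[1],d[0])-x[2]))
# chest edges
P=np.array([onz("top",p,.09)[:2] for p in [(203.2,108.8),(321.8,118),(315.6,217.5),(191.2,205.5)]])
print(P, P.mean(0))
print(proj("top",P.tolist() and np.c_[P,np.full(4,.09)]))
E
```

```text
['scene', 'top'] [ 0.53747512  0.04349847 -0.08052511] [np.float64(0.2603917354564549), np.float64(0.08515734698934496)]
['top'] [ 0.53793521  0.04359038 -0.04104794] [np.float64(0.08543046357615891)]
['scene'] [0.53845466 0.04365093 0.05661692] [np.float64(0.25320576050503063)]
scene [278.26104485 175.51570637] [0.54143435 0.05059455 0.131     ] 0.008125882123275871 65.4545897261898
top [248.4099187  175.40325203] [0.53816149 0.05001618 0.131     ] 0.006553749347291402 88.60211968243627
[[ 0.75780877  0.18558336]
 [ 0.71896669 -0.16972178]
 [ 0.4215757  -0.13642789]
 [ 0.46330109  0.21664625]] [0.59041306 0.02401999]
[[203.2 108.8]
 [321.8 118. ]
 [315.6 217.5]
 [191.2 205.5]]
```

Run:
```python
from h import *
ims={"scene":np.load("s0.npy"),"top":np.load("t0.npy")}
x=np.array([.5372,.0433,-.09])
for c in ims:
    k=proj(c,[[x[0],x[1],.131]])[0]; o=np.round(k-15).astype(int); s=20
    im=cv2.resize(ims[c][o[1]:o[1]+30,o[0]:o[0]+30],None,fx=s,fy=s,interpolation=cv2.INTER_CUBIC)
    def P(pt): return tuple(((proj(c,[pt])[0]-o+.5)*s).astype(int).tolist())
    ctr=[x[0],x[1],.131]
    for n in range(5):
        a=x[2]+n*np.pi/6
        cv2.line(im,P([x[0]+.011*np.cos(a),x[1]+.011*np.sin(a),.131]),P([x[0]+.014*np.cos(a),x[1]+.014*np.sin(a),.131]),(0,255,0) if n!=3 else (255,255,0),2)
    cv2.circle(im,P(ctr),3,(255,255,255),-1)
    r=R.from_euler("z",x[2]).as_matrix()
    q=np.array([[-.025,-.025,.02],[.024,-.025,.02],[.024,.025,.02],[-.025,.025,.02]])@r.T+[x[0],x[1],.093]
    cv2.polylines(im,[np.array([P(v) for v in q])],True,(255,255,255),1)
    cv2.imwrite(f"pics/ov_{c}.png",im[:,:,::-1])
```

```text
(no output)
```

View pics/ov_scene.png

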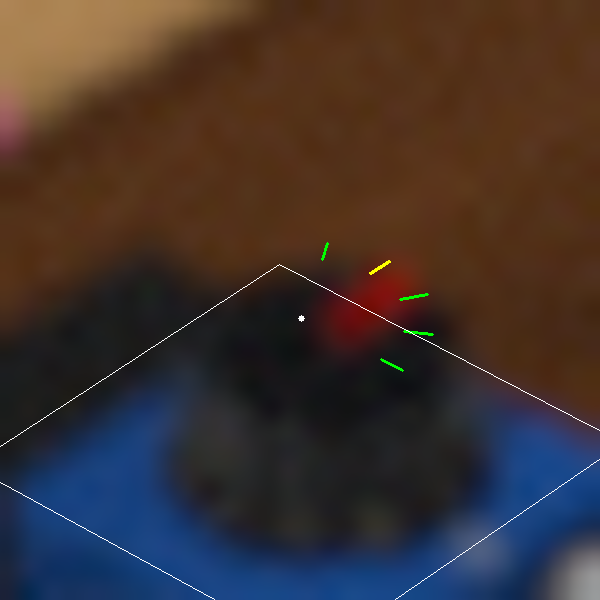

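View pics/ov_top.png

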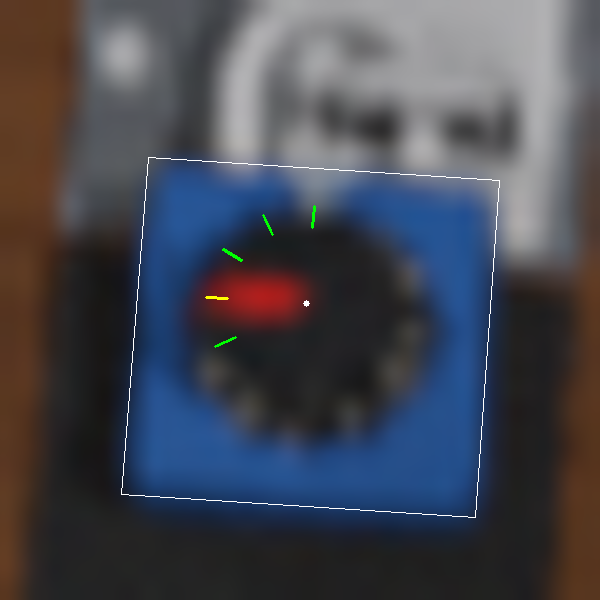

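The crop confirms it. The blue lock sits on the pad, with its knob centre near top (251.5,176.5). The red mark points left, on the 90° line, so it is 3 clicks positive. Pose is about (0.537, 0.043), yaw about -0.08, which agrees with the chest fit. Now moving above it.

```bash
cat >> h.py <<'E'
def delta(tx,ty,tz,yawy=None):
    s=read_state(); M=R.from_rotvec(s["orientation"]).as_matrix()
    d=M.T@(np.array([tx,ty,tz])-s["tool_pos"]); y=np.arctan2(M[1,1],M[0,1])
    print("tool delta",np.round(d,4),"yaw_y",round(y,4),"tilt z",np.round(M[:,2],3),"q6",round(s["q"][5],3),"t",s["t"],"F",np.round(s["force"],1),"open",round(s["opening"],4),"tcp",np.round(s["tool_pos"],4))
    if yawy is not None: print("twist needed",round(y-yawy,4))
E
python3 -c "
from h import *
delta(.537,.0435,.23)"
python3 -m creep '[[-0.0255,-0.0214,0,0,0],[-0.0255,-0.0214,0,0,0],[-0.0255,-0.0214,0,0,0],[-0.0255,-0.0214,0,0,0],[-0.0255,-0.0214,0,0,0],[-0.0255,-0.0214,0,0,0],[-0.0255,-0.0214,0,0,0],[-0.0255,-0.0214,0,0,0],[-0.0255,-0.0214,0,0,0],[-0.0255,-0.0214,0,0,0]]' 20
python3 -c "
from h import *
delta(.537,.0435,.23)"
```

```text
tool delta [-5.103e-01 -4.271e-01 -4.000e-04] yaw_y 1.325 tilt z [-0.  0. -1.] q6 -0.085 t 1.4 F [ 0.2 -0.4  0.2] open 0.0929 tcp [0.146  0.582  0.2296]
t: 2.23
tool_pos: [0.3419, 0.311, 0.2299]
orientation: [0.385, 3.117, 0.001]
force: [0.7, -1.4, -0.4]
opening: 0.0926
tool delta [-2.543e-01 -2.121e-01 -1.000e-04] yaw_y 1.3252 tilt z [ 0.001  0.    -1.   ] q6 -0.698 t 2.2333 F [ 0.7 -1.4 -0.4] open 0.0926 tcp [0.3419 0.311  0.2299]
```

```bash
python3 -m creep '[[-0.0255,-0.0212,0,0,0],[-0.0255,-0.0212,0,0,0],[-0.0255,-0.0212,0,0,0],[-0.0255,-0.0212,0,0,0],[-0.0255,-0.0212,0,0,0],[-0.0255,-0.0212,0,0,0],[-0.0255,-0.0212,0,0,0],[-0.0255,-0.0212,0,0,0],[-0.0255,-0.0212,0,0,0],[-0.0255,-0.0212,0,0,0],[0,0,0.03,0,0],[0,0,0.03,0,0]]' 20
python3 - <<'E'
from h import *
delta(.537,.0435,.13)
crop("scene",225,120,120,90,6,"sc2.png"); crop("top",185,105,145,115,5,"tc2.png")
E
```

```text
t: 3.23
tool_pos: [0.5397, 0.0428, 0.1712]
orientation: [0.389, 3.112, 0.001]
force: [0.3, 0.7, -0.7]
opening: 0.0927
tool delta [0.0031 0.     0.0412] yaw_y 1.322 tilt z [ 0.005 -0.    -1.   ] q6 -1.338 t 3.2333 F [ 0.3  0.7 -0.7] open 0.0927 tcp [0.5397 0.0428 0.1712]
```

View pics/sc2.png

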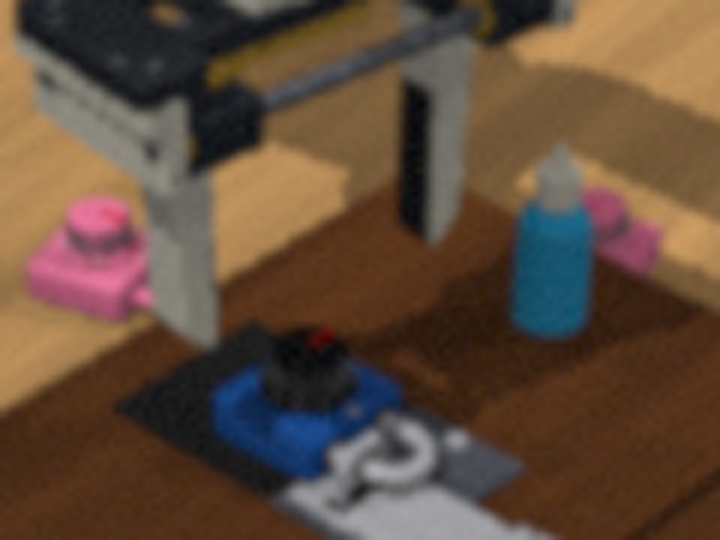

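View pics/tc2.png

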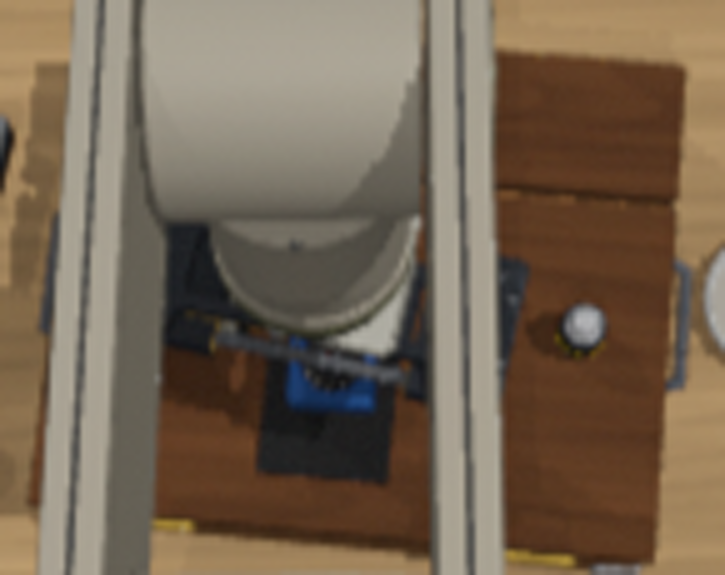

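```bash
python3 -m creep '[[0,0,0.02,0,0],[0,0,0.012,0,0],[0,0,0,0,0]]' 20
python3 - <<'E'
from h import *
delta(.537,.0435,.13)
E
```

```text
t: 3.58
tool_pos: [0.5355, 0.045, 0.1359]
orientation: [-0.384, -3.114, 0.001]
force: [-0.7, 0.8, -1.2]
opening: 0.0926
tool delta [-0.0019 -0.0011  0.0059] yaw_y 1.3256 tilt z [-0.004  0.    -1.   ] q6 -1.337 t 3.5833 F [-0.7  0.8 -1.2] open 0.0926 tcp [0.5355 0.045  0.1359]
```

```bash
python3 -m creep '[[-0.001,0,0.005,0,0],[0,0,0,0,0],[0,0,0,0,255],[0,0,0,0,255],[0,0,0,0,255],[0,0,0,0,255],[0,0,0,0,255],[0,0,0,0,255],[0,0,0,0,255],[0,0,0,0,255]]' 20
python3 - <<'E'
from h import *
delta(.537,.0435,.13)
crop("scene",225,120,120,90,6,"sc3.png")
E
```

```text
t: 4.42
tool_pos: [0.538, 0.0444, 0.1326]
orientation: [-0.385, -3.118, -0.0]
force: [0.4, -0.2, -0.1]
opening: 0.044
tool delta [ 0.0007 -0.0011  0.0026] yaw_y 1.3249 tilt z [-0.  0. -1.] q6 -1.338 t 4.4167 F [ 0.4 -0.2 -0.1] open 0.044 tcp [0.538  0.0444 0.1326]
```

View pics/sc3.png

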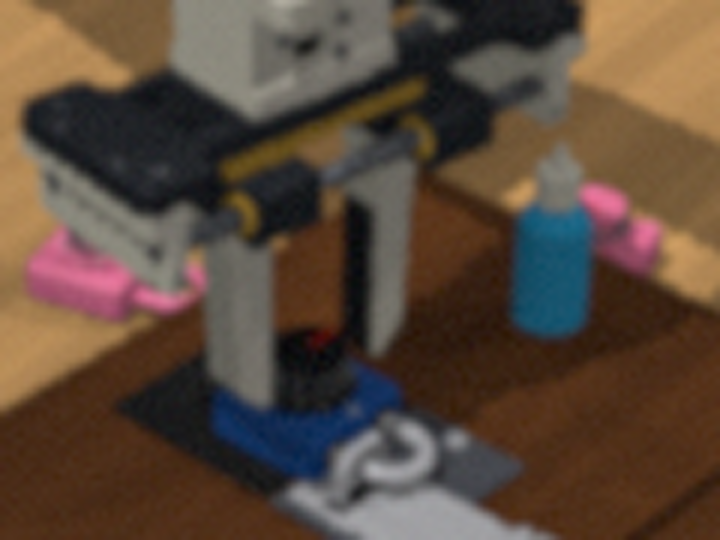

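```bash
python3 -m creep '[[0,0,0.002,0,255],[0,0,0,0,255],[0,0,0,0,255],[0,0,0,0,255],[0,0,0,0,255],[0,0,0,0,255]]' 20
python3 - <<'E'
from h import *
delta(.537,.0435,.13)
print(read_state()["wrist_torque"])
E
```

```text
t: 4.97
tool_pos: [0.5377, 0.0444, 0.1303]
orientation: [-0.385, -3.117, 0.0]
force: [-0.3, -0.3, -3.3]
opening: 0.0271
tool delta [ 0.0004 -0.0011  0.0003] yaw_y 1.325 tilt z [-0.001 -0.    -1.   ] q6 -1.338 t 4.9667 F [-0.3 -0.3 -3.3] open 0.0271 tcp [0.5377 0.0444 0.1303]
[ 0.06512645 -0.03278871  0.00567435]
```

```bash
python3 -m creep '[[0,0,0,0.1,255],[0,0,0,0.1,255],[0,0,0,0.1,255],[0,0,0,0.1,255],[0,0,0,0.124,255],[0,0,0,0,255],[0,0,0,0,255]]' 20
python3 - <<'E'
from h import *
delta(.537,.0435,.13)
print(read_state()["wrist_torque"])
crop("scene",225,120,120,90,6,"sc4.png")
E
```

```text
t: 5.55
tool_pos: [0.5377, 0.0444, 0.1303]
orientation: [-1.174, -2.913, 0.001]
force: [0.0, -0.1, -2.4]
opening: 0.0277
tool delta [-0.0001 -0.0011  0.0003] yaw_y 0.8048 tilt z [-0.001 -0.    -1.   ] q6 -0.817 t 5.55 F [ 0.  -0.1 -2.4] open 0.0277 tcp [0.5377 0.0444 0.1303]
[ 0.01247136  0.03528316 -0.02745942]
```

View pics/sc4.png

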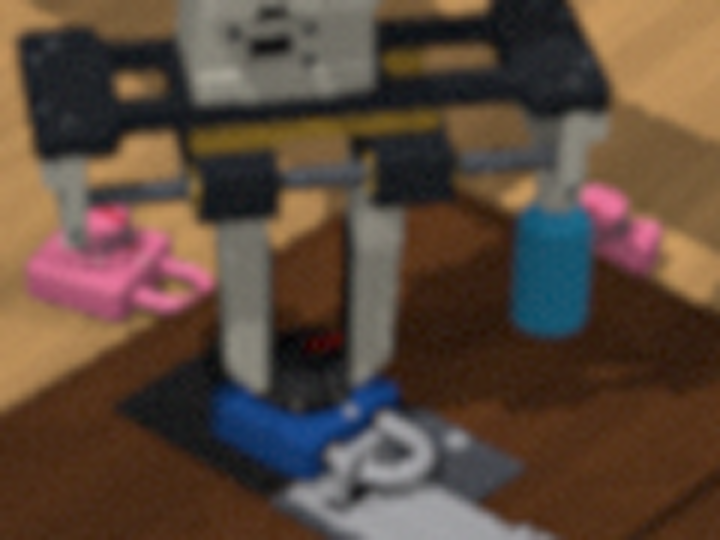

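One click done: the red mark in the crop at (325,343) has turned, and the body barely moved. Next click.

```bash
python3 -m creep '[[0,0,0,0.1,255],[0,0,0,0.1,255],[0,0,0,0.1,255],[0,0,0,0.1,255],[0,0,0,0.124,255],[0,0,0,0,255]]' 20
python3 -c "
from h import *
delta(.537,.0435,.13);print(read_state()['wrist_torque'])"
python3 -m creep '[[0,0,0,0.1,255],[0,0,0,0.1,255],[0,0,0,0.1,255],[0,0,0,0.1,255],[0,0,0,0.124,255],[0,0,0,0,255]]' 20
python3 - <<'E'
from h import *
delta(.537,.0435,.13)
print(read_state()["wrist_torque"])
crop("scene",225,120,120,90,6,"sc5.png")
E
```

```text
t: 6.1
tool_pos: [0.5379, 0.0444, 0.1305]
orientation: [-1.897, -2.504, 0.0]
force: [-0.6, -0.0, -2.9]
opening: 0.0272
tool delta [-0.0007 -0.0011  0.0005] yaw_y 0.2742 tilt z [-0.  0. -1.] q6 -0.287 t 6.1 F [-0.6 -0.  -2.9] open 0.0272 tcp [0.5379 0.0444 0.1305]
[-0.04573942  0.03168811 -0.05746818]
t: 6.6
tool_pos: [0.5379, 0.0444, 0.1305]
orientation: [-2.478, -1.931, 0.0]
force: [0.0, -0.4, -3.5]
opening: 0.0275
tool delta [-0.0011 -0.0006  0.0005] yaw_y -0.2467 tilt z [-0. -0. -1.] q6 0.234 t 6.6 F [ 0.  -0.4 -3.5] open 0.0275 tcp [0.5379 0.0444 0.1305]
[-0.09663862  0.15439806 -0.02971346]
```

View pics/sc5.png

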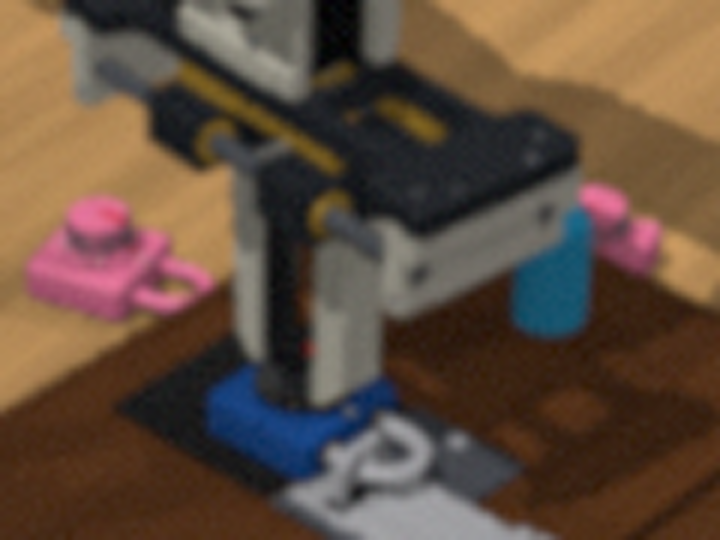

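```bash
python3 -m creep '[[0,0,0,0,90],[0,0,0,0,90],[0,0,0,0,90],[0,0,0,0,90],[0,0,-0.03,0,90],[0,0,-0.04,0,90],[0,0,0,0,90]]' 20
python3 - <<'E'
from h import *
delta(.537,.0435,.13)
print(read_state()["wrist_torque"])
s=crop("scene",235,150,80,64,9,"sc6.png");t=crop("top",200,120,100,80,7,"tc6.png")
np.save("s6.npy",s);np.save("t6.npy",t)
E
```

```text
t: 7.23
tool_pos: [0.5418, 0.0444, 0.2091]
orientation: [2.471, 1.928, 0.014]
force: [1.5, -0.2, 2.2]
opening: 0.0597
tool delta [-0.0023 -0.0053  0.079 ] yaw_y -0.2454 tilt z [ 0.011 -0.    -1.   ] q6 0.233 t 7.2333 F [ 1.5 -0.2  2.2] open 0.0597 tcp [0.5418 0.0444 0.2091]
[-0.08520679  0.03311758  0.05196971]
```

View pics/sc6.png

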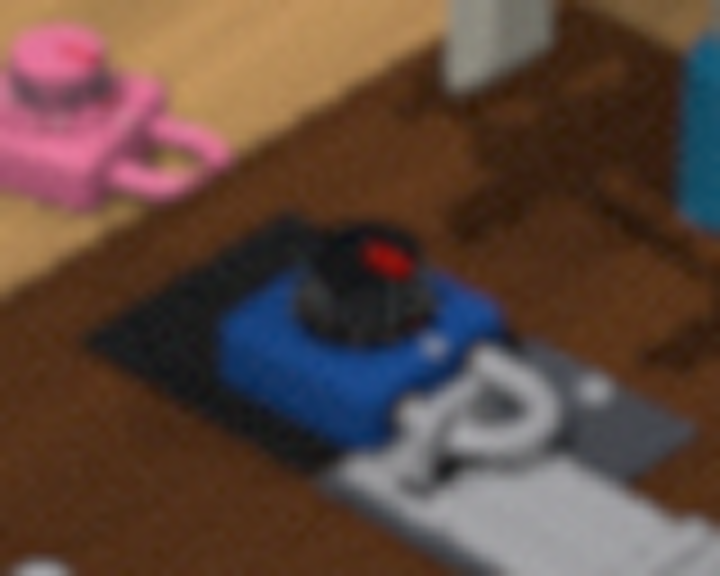

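View pics/tc6.png

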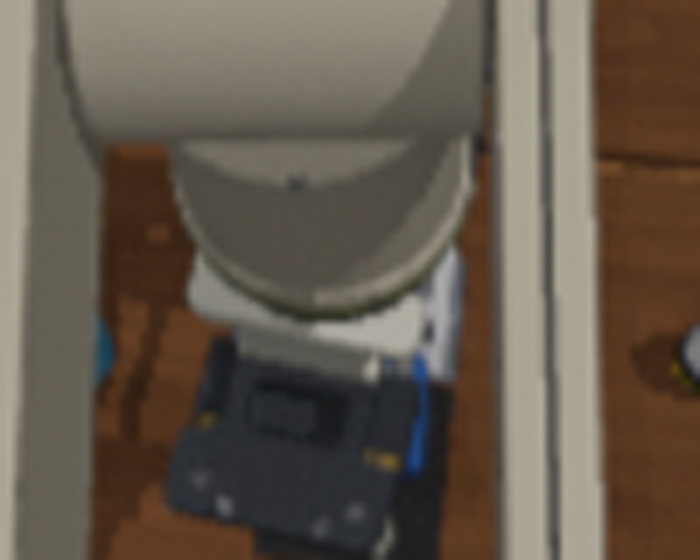

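Run:
```python
from h import *
c="scene"; I=np.load("s6.npy")
for x in [np.array([.5377,.0444,-.09])]:
    k=proj(c,[[x[0],x[1],.131]])[0]; o=np.round(k-15).astype(int); s=20
    im=cv2.resize(I[o[1]:o[1]+30,o[0]:o[0]+30],None,fx=s,fy=s,interpolation=cv2.INTER_CUBIC)
    off=np.array([1.2,.3])
    def P(pt): return tuple(((proj(c,[pt])[0]+off-o+.5)*s).astype(int).tolist())
    for n in range(-1,4):
        a=x[2]+n*np.pi/6
        cv2.line(im,P([x[0]+.013*np.cos(a),x[1]+.013*np.sin(a),.131]),P([x[0]+.017*np.cos(a),x[1]+.017*np.sin(a),.131]),(0,255,0) if n!=0 else (255,255,0),2)
    for r_,z in((.014,.131),(.018,.117)):
        cv2.polylines(im,[np.array([P([x[0]+r_*np.cos(a),x[1]+r_*np.sin(a),z]) for a in np.arange(0,6.28,.1)])],True,(255,255,255),1)
    r=R.from_euler("z",x[2]).as_matrix()
    q=np.array([[-.025,-.025,.02],[.024,-.025,.02],[.024,.025,.02],[-.025,.025,.02]])@r.T+[x[0],x[1],.093]
    cv2.polylines(im,[np.array([P(v) for v in q])],True,(255,255,255),1)
    cv2.imwrite("pics/ov6.png",im[:,:,::-1])
    p,w=redmark(c,I,x[:2]); print(p,onz(c,p-off,.131)-[x[0],x[1],0])
```

```text
[277.70542361 178.48481626] [ 0.00642378 -0.00381386  0.131     ]
```

View pics/ov6.png

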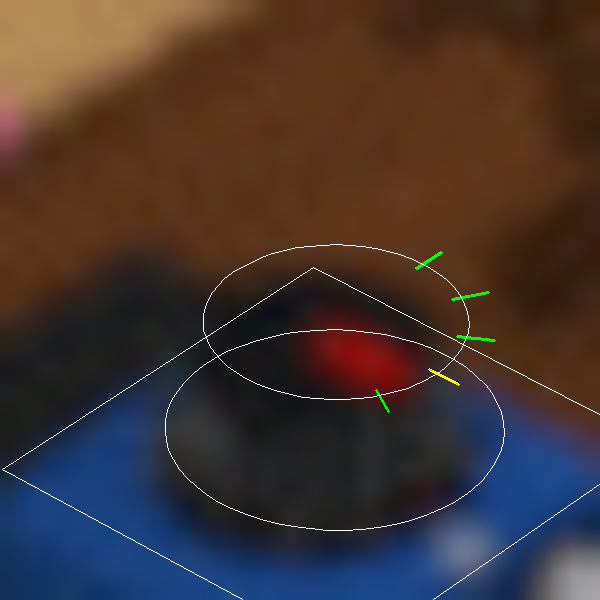

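The mark lies along the index direction (scene crop: mark (387,260), index (433,348), parallel to the 0 line), so the dial is at 0. Now regripping across the body.

```bash
python3 -m creep '[[0,0,0,0.1175,40],[0,0,0,0.1175,40],[0,0,0,0.1175,40],[0,0,0,0.1175,40],[0,0,0,0.1175,40],[0,0,0,0.1175,40],[0,0,0,0.1175,40],[0,0,0,0.1175,40],[0,0,0,0.1175,40],[0,0,0,0.1175,40],[0,0,0,0.1175,40],[0,0,0,0.1175,40]]' 20
python3 -m creep '[[0,0,0.03,0,40],[0,0,0.02,0,40],[0,0,0,0,40],[0,0,0,0,40]]' 20
python3 - <<'E'
from h import *
delta(.5378,.0444,.108,-1.66)
crop("scene",225,120,120,90,6,"sc7.png")
E
```

```text
t: 8.33
tool_pos: [0.5371, 0.0444, 0.199]
orientation: [3.138, -0.143, -0.004]
force: [0.1, -1.0, -0.1]
opening: 0.0781
t: 8.67
tool_pos: [0.5361, 0.0445, 0.1484]
orientation: [3.139, -0.134, -0.008]
force: [-0.7, -0.4, -0.4]
opening: 0.0785
tool delta [ 0.0019 -0.0001  0.0404] yaw_y -1.6563 tilt z [-0.005  0.    -1.   ] q6 1.644 t 8.6667 F [-0.7 -0.4 -0.4] open 0.0785 tcp [0.5361 0.0445 0.1484]
twist needed 0.0037
```

View pics/sc7.png

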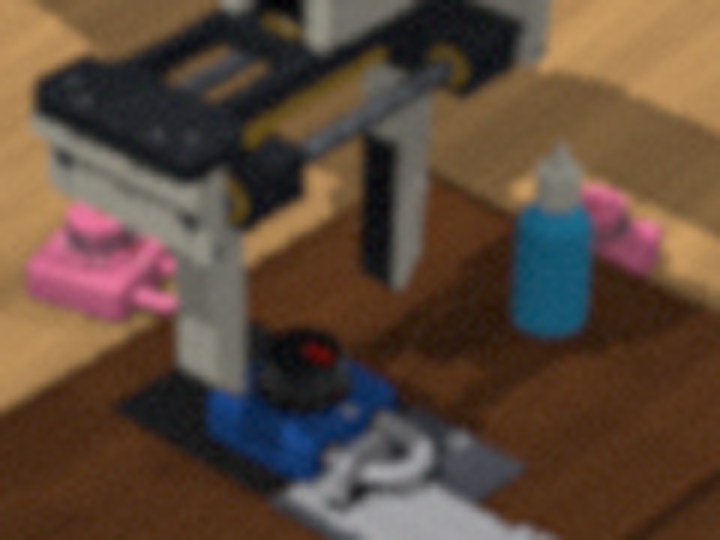

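```bash
python3 -m creep '[[0,0,0.015,0,40],[0,0,0.01,0,40],[0,0,0.006,0,40],[0,0,0.004,0,40],[0,0,0.004,0,40],[0,0,0,0,40],[0,0,0,0,40]]' 20
python3 - <<'E'
from h import *
delta(.5378,.0444,.108,-1.66)
crop("scene",225,120,120,90,6,"sc8.png")
E
```

```text
t: 9.3
tool_pos: [0.538, 0.0444, 0.1118]
orientation: [3.139, -0.135, 0.0]
force: [0.1, 0.0, 0.3]
opening: 0.0786
tool delta [-0.0002  0.0001  0.0038] yaw_y -1.6569 tilt z [ 0. -0. -1.] q6 1.644 t 9.3 F [0.1 0.  0.3] open 0.0786 tcp [0.538  0.0444 0.1118]
twist needed 0.0031
```

View pics/sc8.png

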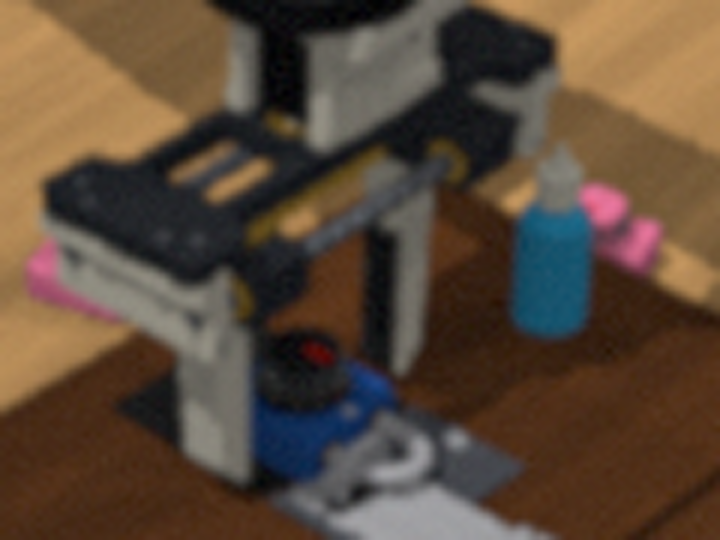

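```bash
python3 -m creep '[[0,0,0.003,0,40],[0,0,0,0,255],[0,0,0,0,255],[0,0,0,0,255],[0,0,0,0,255],[0,0,0,0,255],[0,0,0,0,255],[0,0,0,0,255],[0,0,0,0,255]]' 30
python3 - <<'E'
from h import *
delta(.5378,.0444,.108,-1.66);print(read_state()['wrist_torque'])
E
```

```text
t: 10.1
tool_pos: [0.538, 0.0443, 0.1087]
orientation: [3.139, -0.135, 0.0]
force: [-0.4, -1.9, 1.8]
opening: 0.0501
tool delta [-0.0002 -0.0001  0.0007] yaw_y -1.657 tilt z [ 0. -0. -1.] q6 1.644 t 10.1 F [-0.4 -1.9  1.8] open 0.0501 tcp [0.538  0.0443 0.1087]
twist needed 0.003
[-0.24741167  0.24910378  0.00607267]
```

```bash
python3 -m creep '[[-0.003,0,0,0,255],[-0.003,0,0,0,255],[-0.003,0,0,0,255],[-0.003,0,0,0,255],[-0.003,0,0,0,255],[0,0,0,0,255],[0,0,0,0,255]]' 30
python3 - <<'E'
from h import *
delta(.538,.0443,.1087,-1.66);print(read_state()['wrist_torque'])
crop("scene",225,120,120,90,6,"sc9.png")
E
```

```text
t: 10.68
tool_pos: [0.5232, 0.0458, 0.1088]
orientation: [-3.139, 0.135, -0.002]
force: [3.8, -1.1, -2.2]
opening: 0.0495
tool delta [0.0149 0.0002 0.0001] yaw_y -1.657 tilt z [ 0.001 -0.    -1.   ] q6 1.647 t 10.6833 F [ 3.8 -1.1 -2.2] open 0.0495 tcp [0.5232 0.0458 0.1088]
twist needed 0.003
[-0.09956125 -0.53450445 -0.00839957]
```

View pics/sc9.png

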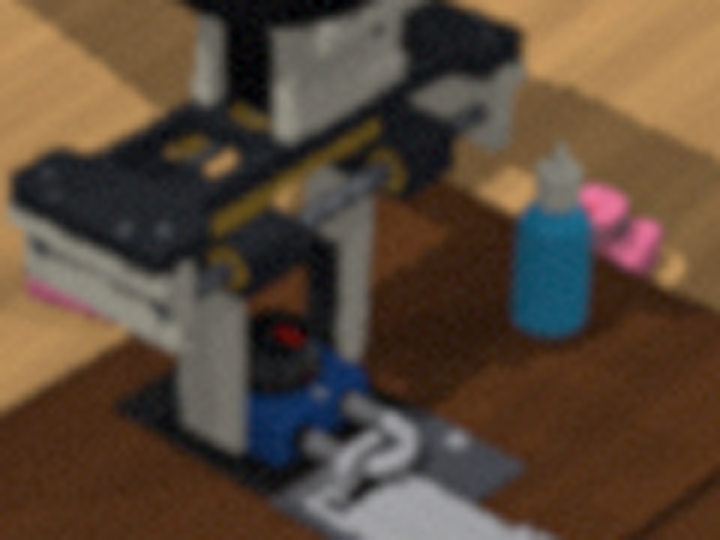

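The shackle is sliding out: two legs show between body (320,400) and bow. Continuing.

```bash
python3 -m creep '[[-0.002,0,0,0,255],[-0.002,0,0,0,255],[-0.002,0,0,0,255],[-0.002,0,0,0,255],[0,0,0,0,255],[0,0,0,0,255]]' 30
python3 -m creep '[[-0.002,0,0,0,255],[-0.0015,0,0,0,255],[0,0,0,0,255],[0,0,0,0,255]]' 30
python3 - <<'E'
from h import *
delta(.538,.0443,.1087,-1.66);print(read_state()['wrist_torque'])
crop("scene",225,120,120,90,6,"sc10.png")
E
```

```text
t: 11.23
tool_pos: [0.5153, 0.0464, 0.1087]
orientation: [-3.139, 0.135, -0.001]
force: [5.2, 0.2, -2.1]
opening: 0.0498
t: 11.57
tool_pos: [0.5134, 0.0465, 0.1092]
orientation: [3.139, -0.136, 0.007]
force: [11.9, -0.8, -6.6]
opening: 0.0495
tool delta [0.0247 0.0001 0.0006] yaw_y -1.6572 tilt z [ 0.004 -0.    -1.   ] q6 1.648 t 11.5667 F [11.9 -0.8 -6.6] open 0.0495 tcp [0.5134 0.0465 0.1092]
twist needed 0.0028
[-0.17576023 -1.85993002  0.03198701]
```

View pics/sc10.png

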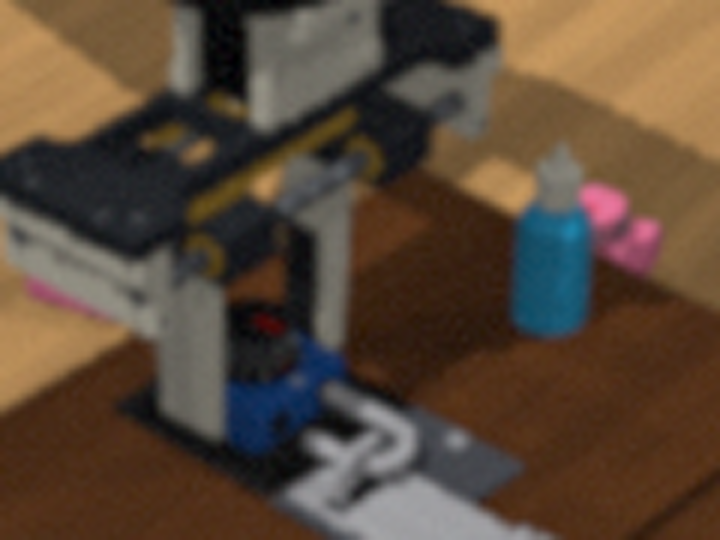

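```bash
python3 -m creep '[[-0.0015,0,0,0,255],[-0.001,0,0,0,255],[0,0,0,0,255],[0,0,0,0,255]]' 40
python3 - <<'E'
from h import *
delta(.538,.0443,.1087,-1.66);print(read_state()['wrist_torque'])
s=crop("scene",235,160,90,64,8,"sc11.png")
E
```

```text
t: 11.95
tool_pos: [0.5128, 0.0465, 0.11]
orientation: [3.138, -0.136, 0.014]
force: [19.4, -2.3, -9.9]
opening: 0.0495
tool delta [ 0.0253 -0.      0.0015] yaw_y -1.6573 tilt z [ 0.009 -0.001 -1.   ] q6 1.649 t 11.95 F [19.4 -2.3 -9.9] open 0.0495 tcp [0.5128 0.0465 0.11  ]
twist needed 0.0027
[-0.38141613 -2.97858014  0.04175238]
```

View pics/sc11.png

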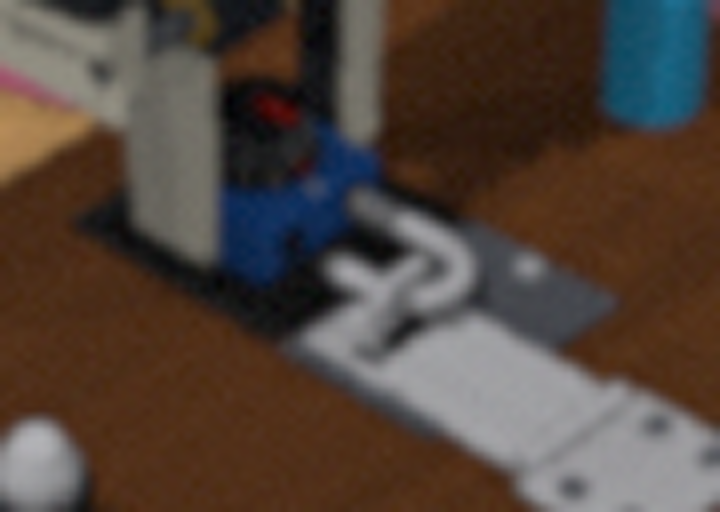

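At the stop: 19 N at 25.3 mm travel, the short leg is free and the empty hole shows at (290,240). Now forward again.

```bash
python3 -m creep '[[0.0035,0,0,0,255],[0.0035,0,0,0,255],[0.0035,0,0,0,255],[0.0035,0,0,0,255],[0.0035,0,0,0,255],[0.0035,0,0,0,255],[0.0035,0,0,0,255],[0.0035,0,0,0,255],[0.0035,0,0,0,255],[0.003,0,0,0,255],[0,0,0,0,255],[0,0,0,0,255]]' 30
python3 - <<'E'
from h import *
delta(.538,.0443,.1087,-1.66);print(read_state()['wrist_torque'])
s=crop("scene",235,160,90,64,8,"sc12.png")
E
```

```text
t: 13.0
tool_pos: [0.543, 0.0442, 0.109]
orientation: [-3.138, 0.135, 0.002]
force: [-3.0, 0.5, 4.3]
opening: 0.0494
tool delta [-0.005   0.0004  0.0003] yaw_y -1.6567 tilt z [-0.001  0.    -1.   ] q6 1.644 t 13.0 F [-3.   0.5  4.3] open 0.0494 tcp [0.543  0.0442 0.109 ]
twist needed 0.0033
[ 0.00225167  0.43114043 -0.01544133]
```

View pics/sc12.png

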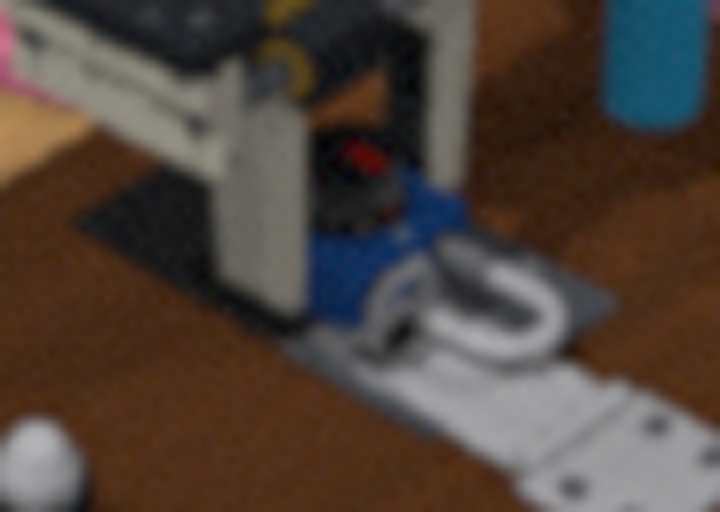

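```bash
python3 -m creep '[[0.001,0,0,0,255],[0.001,0,0,0,255],[0,0,0,0,255],[0,0,0,0,255]]' 30
python3 -m creep '[[0.001,0,0,0,255],[0.001,0,0,0,255],[0,0,0,0,255],[0,0,0,0,255]]' 30
python3 - <<'E'
from h import *
delta(.538,.0443,.1087,-1.66);print(read_state()['wrist_torque'])
E
```

```text
t: 13.38
tool_pos: [0.5447, 0.0441, 0.109]
orientation: [-3.138, 0.135, 0.003]
force: [-4.1, 0.5, 7.3]
opening: 0.0496
t: 13.72
tool_pos: [0.5466, 0.0439, 0.109]
orientation: [-3.138, 0.135, 0.003]
force: [-4.5, 0.9, 5.9]
opening: 0.05
tool delta [-0.0086  0.0003  0.0003] yaw_y -1.6568 tilt z [-0.002  0.    -1.   ] q6 1.643 t 13.7167 F [-4.5  0.9  5.9] open 0.05 tcp [0.5466 0.0439 0.109 ]
twist needed 0.0032
[0.02199451 0.84633258 0.02600947]
```

```bash
python3 -m creep '[[0.001,0,0,0,255],[0.001,0,0,0,255],[0,0,0,0,255],[0,0,0,0,255]]' 30
python3 - <<'E'
from h import *
delta(.538,.0443,.1087,-1.66);print(read_state()['wrist_torque'])
s=crop("scene",235,160,90,64,8,"sc13.png")
E
```

```text
t: 14.05
tool_pos: [0.5482, 0.0438, 0.1089]
orientation: [-3.138, 0.135, 0.005]
force: [-7.9, 1.0, 8.5]
opening: 0.0498
tool delta [-0.0102  0.0004  0.0003] yaw_y -1.6568 tilt z [-0.003  0.    -1.   ] q6 1.643 t 14.05 F [-7.9  1.   8.5] open 0.0498 tcp [0.5482 0.0438 0.1089]
twist needed 0.0032
[ 0.03403375  1.24894275 -0.09194081]
```

View pics/sc13.png

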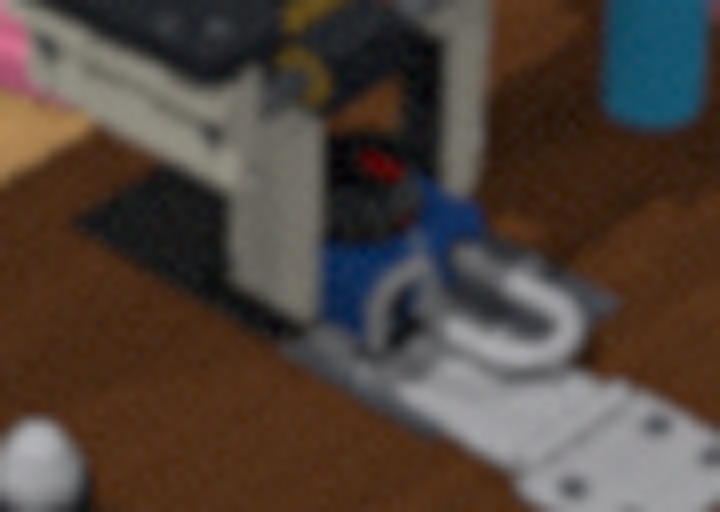

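Contact at about +10 mm, as expected. Backing off 3 mm and lifting gently.

```bash
python3 -m creep '[[-0.002,0,0,0,255],[-0.0015,0,0,0,255],[0,0,0,0,255],[0,0,-0.002,0,255],[0,0,-0.002,0,255],[0,0,-0.002,0,255],[0,0,0,0,255],[0,0,0,0,255]]' 30
python3 - <<'E'
from h import *
delta(.538,.0443,.1087,-1.66);print(read_state()['wrist_torque'])
s=crop("scene",235,160,90,64,8,"sc14.png")
E
```

```text
t: 14.77
tool_pos: [0.5456, 0.0437, 0.1143]
orientation: [3.139, -0.135, -0.001]
force: [0.5, 0.7, -3.1]
opening: 0.05
tool delta [-0.0076  0.0001  0.0056] yaw_y -1.657 tilt z [-0.001  0.    -1.   ] q6 1.643 t 14.7667 F [ 0.5  0.7 -3.1] open 0.05 tcp [0.5456 0.0437 0.1143]
twist needed 0.003
[ 0.01360114  0.19396681 -0.00242362]
```

View pics/sc14.png

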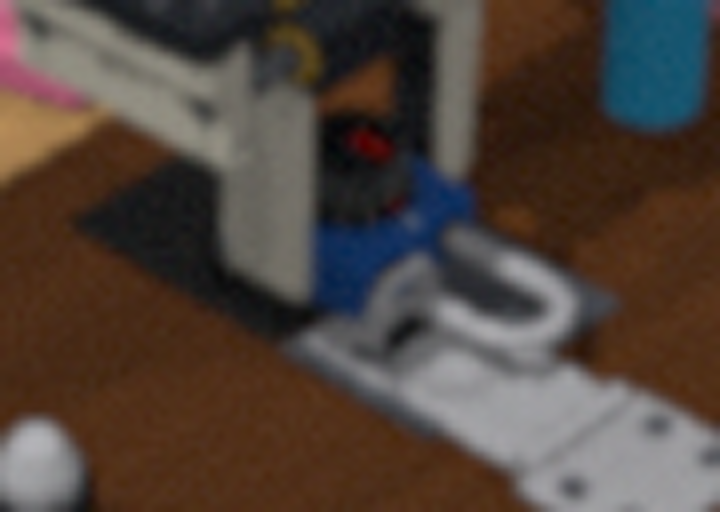

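Only the lock's own weight (3.1 N) at 5.6 mm lift, so the arch is in the gap. Continuing up.

```bash
python3 -m creep '[[0,0,-0.003,0,255],[0,0,-0.003,0,255],[0,0,-0.003,0,255],[0,0,-0.003,0,255],[0,0,0,0,255]]' 30
python3 -m creep '[[0,0,-0.004,0,255],[0,0,-0.005,0,255],[0,0,-0.006,0,255],[0,0,-0.006,0,255],[0,0,0,0,255]]' 30
python3 - <<'E'
from h import *
delta(.538,.0443,.1087,-1.66);print(read_state()['wrist_torque'])
s=crop("scene",225,120,120,90,6,"sc15.png")
E
```

```text
t: 15.23
tool_pos: [0.5466, 0.0438, 0.1278]
orientation: [-3.139, 0.135, -0.002]
force: [-0.2, -0.5, -3.1]
opening: 0.0495
t: 15.65
tool_pos: [0.547, 0.0437, 0.1497]
orientation: [-3.139, 0.135, -0.005]
force: [0.9, -0.4, -1.9]
opening: 0.05
tool delta [-0.0092  0.0002  0.041 ] yaw_y -1.657 tilt z [ 0.003 -0.    -1.   ] q6 1.643 t 15.65 F [ 0.9 -0.4 -1.9] open 0.05 tcp [0.547  0.0437 0.1497]
twist needed 0.003
[-0.0558861   0.16296444 -0.00155083]
```

View pics/sc15.png

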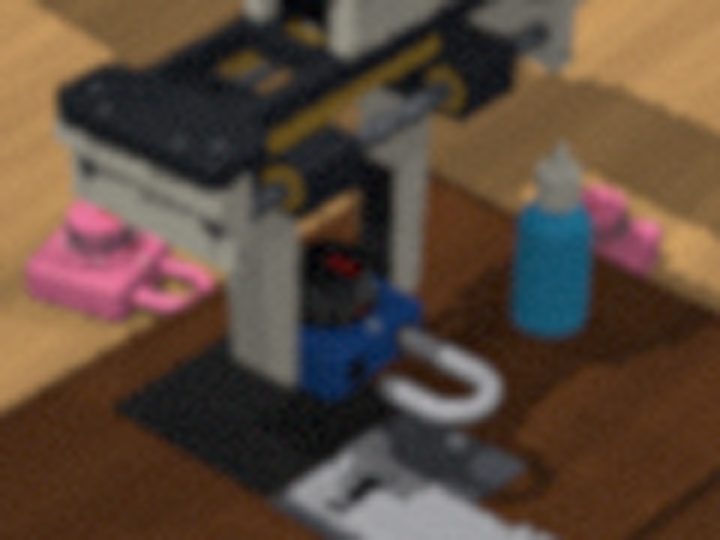

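The lock is clear of the staple with the shackle out. Raising it and holding still.

```bash
python3 -m creep '[[0,0,-0.01,0,255],[0,0,-0.015,0,255],[0,0,-0.02,0,255],[0,0,-0.02,0,255],[0,0,-0.02,0,255],[0,0,-0.015,0,255],[0,0,-0.01,0,255],[0,0,-0.005,0,255],[0,0,0,0,255],[0,0,0,0,255],[0,0,0,0,255],[0,0,0,0,255]]' 35
python3 -m creep '[[0,0,0,0,255],[0,0,0,0,255],[0,0,0,0,255],[0,0,0,0,255],[0,0,0,0,255],[0,0,0,0,255],[0,0,0,0,255],[0,0,0,0,255],[0,0,0,0,255],[0,0,0,0,255]]' 35
python3 - <<'E'
from h import *
delta(.538,.0443,.1087,-1.66);s=read_state();print(s['wrist_torque'],np.abs(s['dq']).max())
im=read_camera("scene"); k=im[70:350,120:480]; cv2.imwrite("pics/sc16.png",cv2.resize(k,None,fx=2.1,fy=2.1,interpolation=cv2.INTER_CUBIC)[:,:,::-1])
for q in("lock","dropper","objective","slide_box","petri"):
    print(q,[(np.round(d["pixel"],1).tolist(),round(d["confidence"],2)) for d in tip_of("scene",q)])
E
```

```text
t: 16.7
tool_pos: [0.5453, 0.0438, 0.2611]
orientation: [3.139, -0.135, -0.004]
force: [-0.9, 0.4, -3.7]
opening: 0.0495
t: 17.53
tool_pos: [0.546, 0.0437, 0.2627]
orientation: [3.139, -0.135, 0.0]
force: [-0.9, -1.2, -3.0]
opening: 0.0497
tool delta [-8.00e-03  1.00e-04  1.54e-01] yaw_y -1.657 tilt z [ 0. -0. -1.] q6 1.643 t 17.5333 F [-0.9 -1.2 -3. ] open 0.0497 tcp [0.546  0.0437 0.2627]
twist needed 0.003
[-0.00816347  0.13126169 -0.00037921] 0.0015636206546582898
lock [([197.2, 200.3], 0.82), ([278.5, 130.4], 0.72), ([241.3, 166.5], 0.64), ([320.2, 165.1], 0.44)]
dropper []
objective [([238.8, 230.0], 0.59)]
slide_box [([386.5, 193.8], 0.67)]
petri [([210.7, 316.0], 0.57)]
```

View pics/sc16.png

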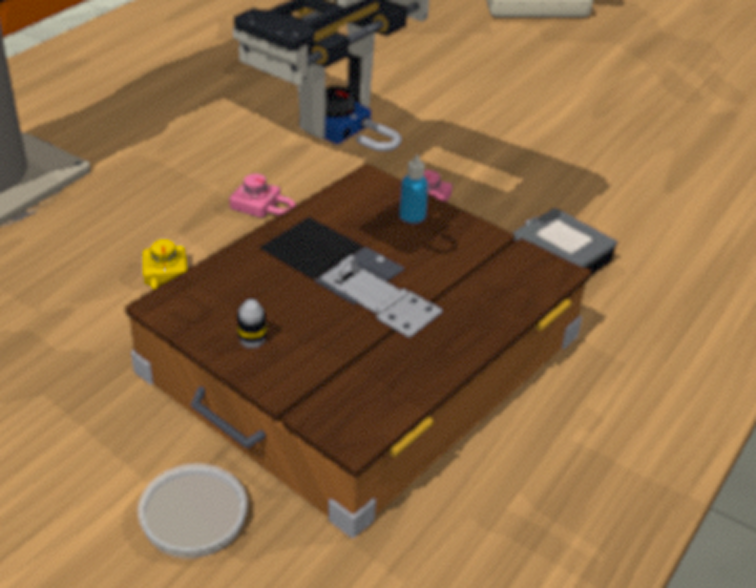

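The lock hangs level in the gripper, dial upward and shackle out, with its underside about 15 cm above the lid. The bottle, objective, slide box and dish all stand where they were. Handing in.

```bash
python3 -c "
from plant import *
print(close_job())"
```

```text
the job is handed in; nothing more can be done
None
```

The padlock is open and off the staple. It is held still in the gripper, dial up, with its underside about 15 cm above the lid. I handed the job in at about 18 s of the 64 s.

- **Dial:** I gripped the knob, turned it three clicks clockwise (about 90°), released it and looked. The scene camera showed the red mark in line with the index. The top camera was blocked by the arm at that point.
- **Shackle:** I regripped across the body and pulled about 25 mm until it hit a hard stop at 19 N. The picture showed the short leg out and its hole empty.
- **Off the staple:** I moved forward until the front face met the staple (about 8 N), backed off 3 mm and lifted. The force while lifting was only the lock's own weight, about 3 N.
- **Last checks:** The opening was 49.7 mm, the force about 3 N (the lock's weight) and the joint speeds close to zero. The objective, slide box and dish were found within about 3.5 pixels of where they started. The final network call missed the dropper bottle, but the picture shows it standing in place.

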